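# Heft the look-alike canisters and seat each in its block

## Task

Three look-alike closed canisters stand on the jeweller's bench: lift each a little to judge by its weight whether it holds a solid slug, is packed with pins, or is hollow, then seat it upright on the pocket floor of its own block: the solid one (heaviest) in the round block, the pin-packed one (middle) in the square block, the hollow one (lightest) in the oblong block. The sprung pocket floors lie at unknown depths, so feel for them and lower each canister gently until it rests there: do not drop it in or let it press or strike the block with more than 20 N. Leave the bowl, hammer, bangle and stake where they are.

Things in the scene. Friction and masses are not known exactly. Their poses are not given: they have to be found in the camera images.
- can_a_mid (a point): Centre (half-way up, 37.5 mm above its underside) of one of three outwardly identical closed aluminium canisters standing on the bench: 40 mm diameter, 75 mm tall, flat lid, foot bevelled 3 mm; z is its own axis. Contents cannot be seen and change from run to run: of the three, one always holds a solid steel slug (about 520 g in all, weight about 5.1 N), one is packed with steel pins (about 320 g, 3.1 N), one is hollow (about 130 g, 1.3 N); each within 7 per cent.
- can_b_mid (a point): Centre (half-way up, 37.5 mm above its underside) of one of three outwardly identical closed aluminium canisters standing on the bench: 40 mm diameter, 75 mm tall, flat lid, foot bevelled 3 mm; z is its own axis. Contents cannot be seen and change from run to run: of the three, one always holds a solid steel slug (about 520 g in all, weight about 5.1 N), one is packed with steel pins (about 320 g, 3.1 N), one is hollow (about 130 g, 1.3 N); each within 7 per cent.
- can_c_mid (a point): Centre (half-way up, 37.5 mm above its underside) of one of three outwardly identical closed aluminium canisters standing on the bench: 40 mm diameter, 75 mm tall, flat lid, foot bevelled 3 mm; z is its own axis. Contents cannot be seen and change from run to run: of the three, one always holds a solid steel slug (about 520 g in all, weight about 5.1 N), one is packed with steel pins (about 320 g, 3.1 N), one is hollow (about 130 g, 1.3 N); each within 7 per cent.
- round_block_mouth (a point): Centre of the pocket mouth in the top face of the fixed round hardwood block, 92 mm diameter, 40 mm high; the place for the canister that is a solid slug. The pocket is 43 mm in diameter, upright; its felt floor is sprung (gives about 1 mm per 4 N, at most 2 mm, then is hard) and lies at a depth that differs from run to run and from pocket to pocket, 8 to 24 mm below the mouth, so it must be felt for.
- square_block_mouth (a point): Centre of the pocket mouth in the top face of the fixed square hardwood block, 84 by 84 mm, 40 mm high; the place for the canister that is packed with steel pins. The pocket is 43 mm in diameter, upright; its felt floor is sprung (gives about 1 mm per 4 N, at most 2 mm, then is hard) and lies at a depth that differs from run to run and from pocket to pocket, 8 to 24 mm below the mouth, so it must be felt for.
- oblong_block_mouth (a point): Centre of the pocket mouth in the top face of the fixed oblong hardwood block, 74 by 130 mm (long side along its y), 40 mm high; the place for the canister that is hollow. The pocket is 43 mm in diameter, upright; its felt floor is sprung (gives about 1 mm per 4 N, at most 2 mm, then is hard) and lies at a depth that differs from run to run and from pocket to pocket, 8 to 24 mm below the mouth, so it must be felt for.
- tin: Bystander: open dark steel bowl, 120 mm across, 40 mm high; origin under its centre.
- hammer: Bystander: hammer, 220 mm long, lying along its x; origin at mid length on its underside.
- bangle: Bystander: brass bangle, 68 mm across, 10 mm high, lying flat; origin under its centre.
- stake: Bystander: small steel stake (20 mm post on a 50 mm wooden foot), 74 mm high; origin under its centre.
Mind the look-alikes: they are no part of the job. What is shaped like the part that bears square_block_mouth but blue or yellow is not meant. What is shaped like the part that bears can_c_mid but blue is not meant.

How it is judged (in metres and radians):
At the end, for the whole second after the job is handed in: Each block's pocket holds the canister of its class (told by the load it puts on the block: round over 4.1 N, square 2.2 to 4.1 N, oblong 0.7 to 2.2 N), within 5 mm of the pocket's centre, its underside at least 5 mm below the mouth, upright within 0.12 rad, at rest and released (((horizontal distance between can_a_mid and round_block_mouth below 0.005 m and z of can_a_mid in the frame of round_block_mouth below 0.0325 m and angle between can_a_mid's own z axis and vertical below 0.12 rad and contact force between can_a and round_block between 4.1 and 7 N and linear speed of can_a below 0.02 m/s) or (horizontal distance between can_b_mid and round_block_mouth below 0.005 m and z of can_b_mid in the frame of round_block_mouth below 0.0325 m and angle between can_b_mid's own z axis and vertical below 0.12 rad and contact force between can_b and round_block between 4.1 and 7 N and linear speed of can_b below 0.02 m/s) or (horizontal distance between can_c_mid and round_block_mouth below 0.005 m and z of can_c_mid in the frame of round_block_mouth below 0.0325 m and angle between can_c_mid's own z axis and vertical below 0.12 rad and contact force between can_c and round_block between 4.1 and 7 N and linear speed of can_c below 0.02 m/s)) and ((horizontal distance between can_a_mid and square_block_mouth below 0.005 m and z of can_a_mid in the frame of square_block_mouth below 0.0325 m and angle between can_a_mid's own z axis and vertical below 0.12 rad and contact force between can_a and square_block between 2.2 and 4.1 N and linear speed of can_a below 0.02 m/s) or (horizontal distance between can_b_mid and square_block_mouth below 0.005 m and z of can_b_mid in the frame of square_block_mouth below 0.0325 m and angle between can_b_mid's own z axis and vertical below 0.12 rad and contact force between can_b and square_block between 2.2 and 4.1 N and linear speed of can_b below 0.02 m/s) or (horizontal distance between can_c_mid and square_block_mouth below 0.005 m and z of can_c_mid in the frame of square_block_mouth below 0.0325 m and angle between can_c_mid's own z axis and vertical below 0.12 rad and contact force between can_c and square_block between 2.2 and 4.1 N and linear speed of can_c below 0.02 m/s)) and ((horizontal distance between can_a_mid and oblong_block_mouth below 0.005 m and z of can_a_mid in the frame of oblong_block_mouth below 0.0325 m and angle between can_a_mid's own z axis and vertical below 0.12 rad and contact force between can_a and oblong_block between 0.7 and 2.2 N and linear speed of can_a below 0.02 m/s) or (horizontal distance between can_b_mid and oblong_block_mouth below 0.005 m and z of can_b_mid in the frame of oblong_block_mouth below 0.0325 m and angle between can_b_mid's own z axis and vertical below 0.12 rad and contact force between can_b and oblong_block between 0.7 and 2.2 N and linear speed of can_b below 0.02 m/s) or (horizontal distance between can_c_mid and oblong_block_mouth below 0.005 m and z of can_c_mid in the frame of oblong_block_mouth below 0.0325 m and angle between can_c_mid's own z axis and vertical below 0.12 rad and contact force between can_c and oblong_block between 0.7 and 2.2 N and linear speed of can_c below 0.02 m/s))); the robot touches nothing.
It fails at once if a canister presses or strikes a block with more than 20 N (contact force between any of can_a, can_b, can_c and round_block above 20 N or contact force between any of can_a, can_b, can_c and square_block above 20 N or contact force between any of can_a, can_b, can_c and oblong_block above 20 N).
It fails at once if a canister is dropped into a pocket (moves faster than 0.22 m/s inside it) ((horizontal distance between can_a_mid and round_block_mouth below 0.01 m and z of can_a_mid in the frame of round_block_mouth below 0.036 m and linear speed of can_a above 0.22 m/s) or (horizontal distance between can_a_mid and square_block_mouth below 0.01 m and z of can_a_mid in the frame of square_block_mouth below 0.036 m and linear speed of can_a above 0.22 m/s) or (horizontal distance between can_a_mid and oblong_block_mouth below 0.01 m and z of can_a_mid in the frame of oblong_block_mouth below 0.036 m and linear speed of can_a above 0.22 m/s) or (horizontal distance between can_b_mid and round_block_mouth below 0.01 m and z of can_b_mid in the frame of round_block_mouth below 0.036 m and linear speed of can_b above 0.22 m/s) or (horizontal distance between can_b_mid and square_block_mouth below 0.01 m and z of can_b_mid in the frame of square_block_mouth below 0.036 m and linear speed of can_b above 0.22 m/s) or (horizontal distance between can_b_mid and oblong_block_mouth below 0.01 m and z of can_b_mid in the frame of oblong_block_mouth below 0.036 m and linear speed of can_b above 0.22 m/s) or (horizontal distance between can_c_mid and round_block_mouth below 0.01 m and z of can_c_mid in the frame of round_block_mouth below 0.036 m and linear speed of can_c above 0.22 m/s) or (horizontal distance between can_c_mid and square_block_mouth below 0.01 m and z of can_c_mid in the frame of square_block_mouth below 0.036 m and linear speed of can_c above 0.22 m/s) or (horizontal distance between can_c_mid and oblong_block_mouth below 0.01 m and z of can_c_mid in the frame of oblong_block_mouth below 0.036 m and linear speed of can_c above 0.22 m/s)).
It fails at once if a bystander is shifted by more than 30 mm (distance of any of tin, hammer, bangle, stake from where it was at the start of the episode above 0.03 m).
It also fails if it takes over 72 s, if anything falls off the work surface, if the arm or the gripper's body presses on something with over 40 N, if the wrist force passes 120 N, or if a joint passes its speed limit or range.

## Robot

A 6-joint arm with a two-finger parallel gripper is mounted at the origin on the work surface. World frame = base frame: x ahead of the robot, y to its left, z up, the work surface at z = 0. Lengths are in m, angles in degrees, forces in N, time in s.
With the tool pointing down it reaches from about 0.4 to 0.925 m from the base axis. Payload 12.5 kg.
Tool frame: the origin (TCP) lies at the very end of the fingers, on their centre line; the grasp point (between the pads) lies 19 mm behind it (env.grip_depth is the distance from the TCP to the grasp point, in m); z points along the fingers, y is the line along which they close (so a half turn about z gives the same grasp; the last joint's range is limited). The gripper opens to 95 mm and grips with 3 to 60 N. Pads are 20 mm wide; open, the fingers measure 119 mm over their backs; the gripper's body (75 mm by 180 mm) begins 59 mm behind the grasp point.
Start: joints at [60.069, 28.126, 89.318, -0, 62.55, -6.05], TCP at [0.253, 0.572, 0.215] pointing down, gripper open.
Joint ranges: [-177.58, 177.58], [-47.91, 125.51], [2.72, 160], [-65.01, 245.01], [3.68, 167.84], [-153.87, 153.87]. Speed limits (degrees/s): [127.2, 127.2, 159.86, 180, 180, 180].

## Interface

Orientations are given as [roll, pitch, yaw] about the fixed x, y, z axes, in that order (R = Rz(yaw) Ry(pitch) Rx(roll)).
In Python, from bench import env, eyes gives the robot as it stands.
- The arm moves only by the tool play_rows, never from a script. Its argument "increments" is a list of rows, each an object with "claw": the closure, from -1 (fully open) to 1 (shut); "slide": the shift along the tool's x, y, z in mm, a list of three; "rotation": the turn, a rotation vector about the tool's x, y, z in rad, a list of three. In form: [{"claw": claw, "slide": [tx, ty, tz], "rotation": [rx, ry, rz]}, ...]. A call has 1 to 8 rows; each row shifts and turns the commanded pose from where the row before left it, along the tool's axes as they then stand; what a row does not reach is not made up. A row lasts 1/10 s, in which the tool goes at most 50 mm and 8.59 degrees, less where a joint would pass 70% of its speed; a pose out of reach is approached as far as the arm can. A call is refused whole if a number of a shift passes 50 or a number of a turn 0.15, either way. A call with a gripper value outside its range is refused whole. The fingers move at their own pace and stop on an object; the grip force is fixed at half the most. Time passes only in rows, so rows that do not move let the fingers close. It gives the time, the measured TCP pose, the force, the opening and the grip force at its end, in the units of the state.
- env.get_state(): the state, without advancing time (a new reading comes with each control period).
- eyes.get_image(name): name is "scene" or "top" or "wrist"; returns the picture (384x512x3 uint8, blue, green, red); there is no depth.
- eyes.camera_params(name): a dict with "camera_matrix" (3x3 intrinsics, pixels), "xyz" and "attitude" of the camera in the world; the wrist camera has in their place "hand_eye" (4x4, takes a point from camera to tool coordinates, whose origin is the TCP and whose axes are the flange's). Camera axes: x right, y down, z forward; pixel columns grow to the right and rows downward; lengths in m; the calibration is good to about 2 mm. A picture is of the moment at which its call begins: read the wrist's pose just before it. camera_params takes no time and is no camera call.
- env.job_done(): hands the job in; it is judged then, once.
The state is a dict: "clock": time; "q": joint angles; "joint_vel": joint speeds; "joint_efforts": joint torques, N m; "eef_pos": TCP position; "tool_rot": TCP orientation; "contact_force": force on the tool from outside, world axes, zero at the start; "torque": the same for the moment, N m; "grip_width": opening from 0.0 (shut) to 1.0 (fully open); "gripper_force": force on a finger pad.
Only numpy, scipy, OpenCV 4.12 (cv2) and the standard library are available. Lean on these libraries where they do the work, as an engineer would, in place of code of your own. Each camera call takes 0.05 s, during which the arm holds its last target. There are 200 camera calls.

## Working session

There is one attempt and no reset: what is moved stays moved. The work goes in short steps, Python scripts to look and compute and a tool call to move; the robot and the scene stay as the last step left them, time stands still between calls to the robot, and variables do not carry over. Pictures are saved under pics/ and viewed, at most 10 in all, crops included, and the job is handed in when it is done.

Besides the shell and the picture viewer there is one more tool, called after "Request:" as name([rows], argument=value, ...), one row to a line, values as JSON. play_rows: Moves the arm, as the interface text tells. Its arguments: {"type":"object","properties":{"increments":{"type":"array"}},"required":["increments"]}

```bash
mkdir -p pics; ls; python3 - <<'E'
from bench import env, eyes
import cv2
for n in ["scene","top"]:
    im=eyes.get_image(n); cv2.imwrite(f"pics/{n}0.png",im); print(n,eyes.camera_params(n))
print(eyes.camera_params("wrist"))
print(env.get_state())
E
```

```text
pics
scene {'camera_matrix': array([[403.12740798,   0.        , 253.68195621],
       [  0.        , 403.12740798, 187.20274113],
       [  0.        ,   0.        ,   1.        ]]), 'xyz': array([ 0.90253151, -0.49494523,  1.00351124]), 'attitude': array([-147.019061  ,    0.54472426,   32.25530725])}
top {'camera_matrix': array([[377.53005709,   0.        , 263.67158822],
       [  0.        , 377.53005709, 190.33305271],
       [  0.        ,   0.        ,   1.        ]]), 'xyz': array([0.50435681, 0.00793405, 1.38444793]), 'attitude': array([-177.24343251,   -0.25336763,  -88.95640012])}
{'camera_matrix': array([[303.32423621,   0.        , 255.68027642],
       [  0.        , 303.32423621, 190.26381027],
       [  0.        ,   0.        ,   1.        ]]), 'hand_eye': array([[ 1.09227165e-03, -9.68780293e-01, -2.47918435e-01,
         6.84636172e-02],
       [ 9.99999137e-01,  1.23915735e-03, -4.36435913e-04,
         5.93641833e-04],
       [ 7.30020463e-04, -2.47917744e-01,  9.68780811e-01,
        -1.70266108e-01],
       [ 0.00000000e+00,  0.00000000e+00,  0.00000000e+00,
         1.00000000e+00]])}
{'clock': 0.1, 'q': array([ 6.00692481e+01,  2.81600873e+01,  8.93440758e+01, -2.18326360e-03,
        6.25496790e+01, -6.04841582e+00]), 'joint_vel': array([ 0.00175248, -0.0452744 , -0.10427826, -0.05546481,  0.06897286,
       -0.00138154]), 'joint_efforts': array([ 1.47378283e-03, -6.13631773e+01, -2.58606595e+01,  6.93264906e-02,
        4.71044029e-02, -9.00046552e-05]), 'eef_pos': array([0.25290681, 0.57133083, 0.21414214]), 'tool_rot': array([-1.79946253e+02, -3.74756254e-03,  1.56118669e+02]), 'contact_force': array([ 1.28204989, -0.08985491,  0.55793014]), 'torque': array([0.01747005, 0.00639347, 0.02882541]), 'gripper_force': 0.0, 'grip_width': 1.0023375653625377}
```

View pics/top0.png

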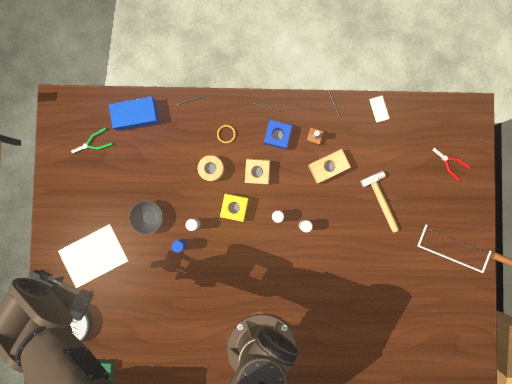

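View pics/scene0.png

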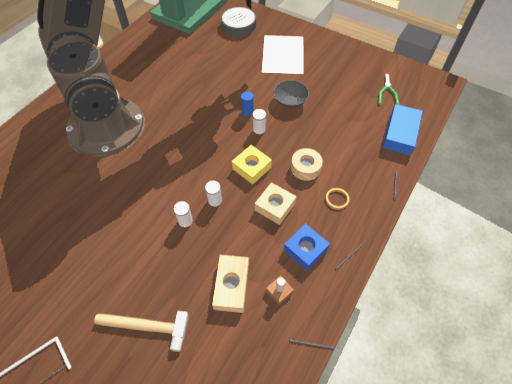

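Top view: the white canisters are at about (192,225), (278,216) and (306,226). The blue one at (178,246) is a decoy. The wooden blocks are round at (210,168), square at (257,172) and oblong at (330,166). The blue (278,134) and yellow (235,208) squares are decoys, since the description excludes those colours. The bowl is at (146,218), the bangle at (226,133), the stake at (316,136) and the hammer at (380,200). I'll confirm this in a crop and compute positions.

```bash
cat > h.py <<'E'
import numpy as np, cv2
from scipy.spatial.transform import Rotation as R
from bench import env, eyes
def cam(n,st=None):
    p=eyes.camera_params(n)
    if n!="wrist": return p["camera_matrix"],R.from_euler("xyz",p["attitude"],degrees=True).as_matrix(),p["xyz"]
    T=np.eye(4);T[:3,:3]=R.from_euler("xyz",st["tool_rot"],degrees=True).as_matrix();T[:3,3]=st["eef_pos"]
    T=T@p["hand_eye"]; return p["camera_matrix"],T[:3,:3],T[:3,3]
def plane(n,uv,z,st=None):
    K,Rm,t=cam(n,st)
    d=(Rm@np.linalg.inv(K)@np.c_[np.atleast_2d(uv),np.ones(len(np.atleast_2d(uv)))].T).T
    return t+d*((z-t[2])/d[:,2])[:,None]
def proj(n,P,st=None):
    K,Rm,t=cam(n,st); c=(np.atleast_2d(P)-t)@Rm@K.T; return c[:,:2]/c[:,2:]
E
python3 - <<'E'
from h import *
im=cv2.imread("pics/top0.png"); hsv=cv2.cvtColor(im,cv2.COLOR_BGR2HSV)
def blobs(m,lo,hi):
    c,_=cv2.findContours(m,cv2.RETR_EXTERNAL,cv2.CHAIN_APPROX_NONE)
    return [x for x in c if lo<cv2.contourArea(x)<hi]
wood=cv2.inRange(hsv,(10,60,150),(28,170,255)); white=cv2.inRange(hsv,(0,0,150),(180,50,255))
for nm,m,z,lo,hi in(("wood",wood,.04,250,1500),("white",white,.075,50,300)):
    for c in blobs(m,lo,hi):
        (u,v),wh,a=cv2.minAreaRect(c)
        print(nm,round(u,1),round(v,1),np.round(wh,1),cv2.contourArea(c),plane("top",[(u,v)],z)[0].round(4), R.from_matrix(cam("top")[1]) is None)
crop=im[110:260,160:360]; cv2.imwrite("pics/crop.png",cv2.resize(crop,None,fx=4,fy=4,interpolation=cv2.INTER_CUBIC))
E
```

```text
wood 384.3 207.1 [54.3  7.7] 353.5 [ 0.5174 -0.4275  0.04  ] False
wood 372.0 154.5 [15. 54.] 427.5 [ 0.705  -0.3829  0.04  ] False
wood 315.5 166.8 [38.5 77. ] 1171.5 [ 0.6569 -0.1806  0.04  ] False
wood 225.5 133.5 [18.4 18.4] 265.5 [0.7709 0.1439 0.04  ] False
white 79.4 328.0 [21.6 16.7] 238.0 [0.0866 0.6222 0.075 ] False
white 453.9 248.5 [71.8 23.8] 144.5 [ 0.3786 -0.6575  0.075 ] False
white 305.5 225.5 [11. 13.] 111.0 [ 0.4484 -0.1436  0.075 ] False
white 191.5 224.5 [11. 11.] 101.0 [0.4448 0.2504 0.075 ] False
white 277.5 216.5 [11. 11.] 95.0 [ 0.4777 -0.0462  0.075 ] False
white 372.7 178.4 [ 6.7 25. ] 139.5 [ 0.6161 -0.3756  0.075 ] False
white 378.9 108.5 [24.  13.5] 290.0 [ 0.8627 -0.3962  0.075 ] False
```

View pics/crop.png

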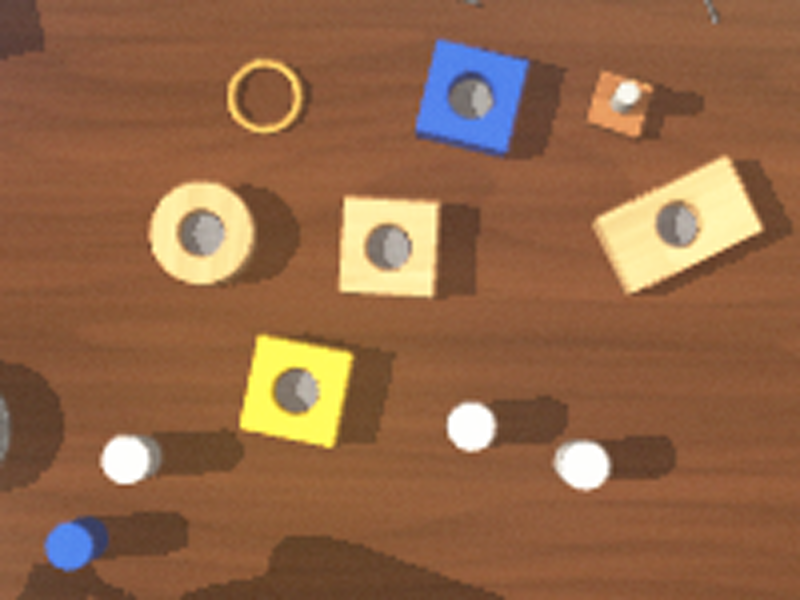

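The crop confirms it: three white-lidded canisters A (192,225), B (278,216) and C (306,226), and wooden round, square and oblong blocks. The blue canister and the blue and yellow squares are decoys. First I'll compute the move to a point above A.

```bash
cat >> h.py <<'E'
def delta(P,st=None):
    st=st or env.get_state()
    return (R.from_euler("xyz",st["tool_rot"],degrees=True).inv().apply(np.array(P)-st["eef_pos"])*1000).round(1)
E
python3 - <<'E'
from h import *
print("mouths",plane("top",[(210.3,168),(257,171.5),(329.5,165.7)],.04).round(4))
lid=plane("top",[(191.5,224.5),(277.5,216.5),(306,226.2)],.075).round(4);print(lid)
print(proj("scene",lid).round(0))
print(delta([lid[0,0],lid[0,1],.16]))
E
```

```text
mouths [[ 0.6456  0.1953  0.04  ]
 [ 0.6361  0.0282  0.04  ]
 [ 0.6618 -0.2308  0.04  ]]
[[ 0.4448  0.2504  0.075 ]
 [ 0.4777 -0.0462  0.075 ]
 [ 0.446  -0.1453  0.075 ]]
[[260. 114.]
 [213. 186.]
 [182. 207.]]
[-305.4 -215.7   54.3]
```

Request:
play_rows([
  {"claw": -1,"slide": [-38.2,-27,6.8],"rotation": [0,0,0]},
  {"claw": -1,"slide": [-38.2,-27,6.8],"rotation": [0,0,0]},
  {"claw": -1,"slide": [-38.2,-27,6.8],"rotation": [0,0,0]},
  {"claw": -1,"slide": [-38.2,-27,6.8],"rotation": [0,0,0]},
  {"claw": -1,"slide": [-38.2,-27,6.8],"rotation": [0,0,0]},
  {"claw": -1,"slide": [-38.2,-27,6.8],"rotation": [0,0,0]},
  {"claw": -1,"slide": [-38.2,-27,6.8],"rotation": [0,0,0]},
  {"claw": -1,"slide": [-38,-27,6.8],"rotation": [0,0,0]},
])

```text
clock: 0.9
eef_pos: [0.4454, 0.2486, 0.1599]
tool_rot: [180.0, -0.0, 156.1]
contact_force: [0.7, 0.5, 0.1]
grip_width: 0.999
gripper_force: 0.0
```

```bash
cat >> h.py <<'E'
def look(name):
    st=env.get_state(); im=eyes.get_image("wrist"); cv2.imwrite(f"pics/{name}.png",im); return st,im
E
python3 - <<'E'
from h import *
eyes.get_image("wrist")
st,im=look("w1"); print(st["eef_pos"],st["tool_rot"],st["contact_force"])
print(proj("wrist",[[.4448,.2504,.075]],st))
E
```

```text
[0.44805535 0.24413004 0.15891217] [-1.79914257e+02  1.71391763e-02  1.55981384e+02] [ 2.62033508 -2.81071409 -2.03146641]
[[260.36819039 187.87991191]]
```

View pics/w1.png

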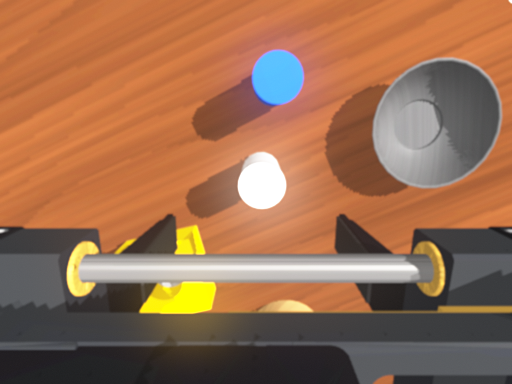

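Wrist view: A's lid is centred near (262,187) and the blue decoy is at (278,77). Next I'll measure the lid and compute the approach.

```bash
cat >> h.py <<'E'
def lid(im,roi=None,lo=235):
    m=(im.min(2)>=lo).astype(np.uint8)
    if roi is not None: z=np.zeros_like(m); a,b,c,d=roi; z[b:d,a:c]=1; m*=z
    cs,_=cv2.findContours(m,cv2.RETR_EXTERNAL,cv2.CHAIN_APPROX_NONE); c=max(cs,key=cv2.contourArea)
    return cv2.minEnclosingCircle(c), cv2.fitEllipse(cv2.convexHull(c)), cv2.contourArea(c)
E
python3 - <<'E'
from h import *
st,im=look("w2"); print(st["clock"],st["eef_pos"],st["tool_rot"],st["contact_force"])
print(im[150:215:4,262].min(1))
roi=(210,120,320,225)
for lo in (200,225,240): print(lid(im,roi,lo))
c=lid(im,roi)[1][0]; P=plane("wrist",[c],.075,st)[0]; print(P,delta([P[0],P[1],.041],st))
E
```

```text
1.0 [0.44673937 0.24646644 0.15935185] [-1.79930826e+02 -2.75138997e-02  1.55846018e+02] [-0.99712227  0.43223912 -0.37076785]
[106 221 250 249 255 255 255 255 255 255 255 255 255 255 255 255 117]
(((259.5, 182.1607208251953), 28.377487182617188), ((259.6649475097656, 183.302978515625), (47.65827560424805, 57.14274978637695), 0.010422015562653542), 2009.5)
(((259.9285583496094, 182.5), 27.963817596435547), ((259.8043212890625, 183.30783081054688), (47.40683364868164, 56.490753173828125), 3.4348039627075195), 1923.0)
(((259.5, 182.5), 27.865848541259766), ((259.7670593261719, 183.527587890625), (46.88824462890625, 55.95096206665039), 3.2010867595672607), 1854.5)
[0.4397028  0.25372553 0.075     ] [  9.3   3.9 118.4]
```

```bash
cat >> h.py <<'E'
def lidc(im,roi=None,lo=235,sgn=1):
    (c,ax,a)=lid(im,roi,lo)[1]; return (c[0],c[1]+sgn*(max(ax)-min(ax))/2)
E
python3 - <<'E'
from h import *
im=cv2.imread("pics/w2.png"); st=env.get_state(); print(st["eef_pos"])
c=lidc(im,(210,120,320,225)); P=plane("wrist",[c],.075,st)[0]; print(c,P,delta([P[0],P[1],.041],st))
E
```

```text
[0.44574448 0.24828325 0.1596884 ]
(259.59197998046875, 188.03438186645508) [0.44247641 0.2539132  0.075     ] [  5.2   3.9 118.7]
```

```bash
python3 - <<'E'
from h import *
for i in range(2):
    st,im=look("w3"); 
    c=lidc(im,(210,120,320,225)); P=plane("wrist",[c],.075,st)[0]; print(st["clock"],st["eef_pos"],c,P,delta([P[0],P[1],.041],st))
E
```

```text
1.05 [0.44574448 0.24828325 0.1596884 ] (258.2767028808594, 189.69201850891113) [0.44336568 0.25227064 0.075     ] [  3.7   2.8 118.7]
1.1 [0.44510952 0.2495428  0.15997258] (257.3034973144531, 191.61403846740723) [0.44404933 0.25205034 0.075     ] [  1.9   1.9 119. ]
```

Request:
play_rows([
  {"claw": -0.5,"slide": [1,1.5,40],"rotation": [0,0,0]},
  {"claw": -0.5,"slide": [0,0,40],"rotation": [0,0,0]},
  {"claw": -0.5,"slide": [0,0,30],"rotation": [0,0,0]},
  {"claw": -0.5,"slide": [0,0,9],"rotation": [0,0,0]},
  {"claw": 1,"slide": [0,0,0],"rotation": [0,0,0]},
  {"claw": 1,"slide": [0,0,0],"rotation": [0,0,0]},
  {"claw": 1,"slide": [0,0,0],"rotation": [0,0,0]},
])

```text
clock: 1.85
eef_pos: [0.4451, 0.2527, 0.0427]
tool_rot: [179.9, 0.1, 156.1]
contact_force: [0.2, -0.3, 0.9]
grip_width: 0.553
gripper_force: 0.0
```

Request:
play_rows([
  {"claw": 1,"slide": [0,0,0],"rotation": [0,0,0]},
  {"claw": 1,"slide": [0,0,0],"rotation": [0,0,0]},
  {"claw": 1,"slide": [0,0,0],"rotation": [0,0,0]},
])

```text
clock: 2.15
eef_pos: [0.4448, 0.2522, 0.042]
tool_rot: [179.9, 0.0, 156.1]
contact_force: [-1.2, -1.3, 7.4]
grip_width: 0.41
gripper_force: 29.9
```

```bash
python3 - <<'E'
from h import *
st,im=look("w4"); print(st)
E
```

```text
{'clock': 2.15, 'q': array([ 2.21461174e+01,  3.36594754e+01,  1.14298910e+02,  2.73060088e-03,
        3.19705082e+01, -4.39689184e+01]), 'joint_vel': array([-0.0453152 ,  0.07407043, -0.05584973,  0.10228104,  0.0824891 ,
        0.01166024]), 'joint_efforts': array([ 2.67055174e-01, -5.15748024e+01, -1.29921359e+01,  7.78434542e-02,
       -2.58185416e-01,  1.39897325e-02]), 'eef_pos': array([0.44483514, 0.25220243, 0.0419995 ]), 'tool_rot': array([1.79947818e+02, 4.83242171e-02, 1.56112698e+02]), 'contact_force': array([-1.23365889, -1.28454188,  7.43235048]), 'torque': array([-0.13470692,  0.17444854, -0.0144017 ]), 'gripper_force': 29.921738997800276, 'grip_width': 0.4104108220050254}
```

Request:
play_rows([
  {"claw": 1,"slide": [0,0,-10],"rotation": [0,0,0]},
  {"claw": 1,"slide": [0,0,-20],"rotation": [0,0,0]},
  {"claw": 1,"slide": [0,0,-40],"rotation": [0,0,0]},
  {"claw": 1,"slide": [0,0,-10],"rotation": [0,0,0]},
  {"claw": 1,"slide": [0,0,0],"rotation": [0,0,0]},
  {"claw": 1,"slide": [0,0,0],"rotation": [0,0,0]},
  {"claw": 1,"slide": [0,0,0],"rotation": [0,0,0]},
])

```text
clock: 2.9
eef_pos: [0.4439, 0.2519, 0.12]
tool_rot: [-179.9, -0.1, 156.1]
contact_force: [0.4, -0.2, -3.0]
grip_width: 0.414
gripper_force: 29.9
```

```bash
python3 - <<'E'
from h import *
F=[]
for i in range(4):
    st,im=look("w5"); F.append(st["contact_force"])
print(np.round(F,2),st["eef_pos"],st["grip_width"],st["gripper_force"])
E
```

```text
[[ 0.43 -0.19 -2.99]
 [ 0.04  0.51 -2.59]
 [-0.04 -0.18 -3.84]
 [-0.32 -0.36 -3.3 ]] [0.44417957 0.25200416 0.12025447] 0.41125650909077416 29.93426586035639
```

View pics/w5.png

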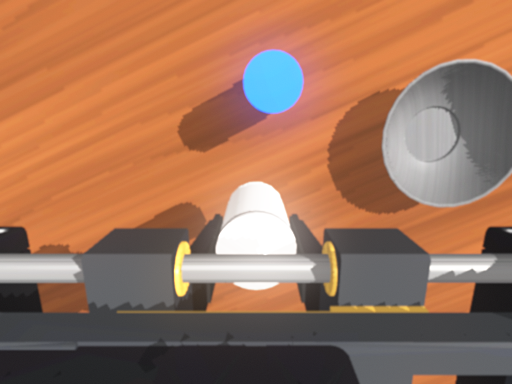

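A weighs about 3.2 N, so it is the pin-packed one and goes in the square block. In the held view the lid spans u from about 216 to 297, with its bottom near v=290. I'll move beside the square mouth so the wrist camera can see the hole.

```bash
python3 - <<'E'
from h import *
st=env.get_state()
Rt=R.from_euler("xyz",st["tool_rot"],degrees=True)
for P in ([0,0,-.034],[-.02,0,-.034],[0,.02,-.034],[0,-.02,-.034]): print(P,proj("wrist",st["eef_pos"]+Rt.apply(P),st).round(1))
im=cv2.imread("pics/w5.png").min(2)
print(im[284:296,250:264:4].T); print(im[244,208:224],im[244,288:304])
print(delta([.636+.055*.914,.028-.055*.407,.12]))
E
```

```text
[0, 0, -0.034] [[254.5 256.5]]
[-0.02, 0, -0.034] [[254.5 292.6]]
[0, 0.02, -0.034] [[295.2 256.6]]
[0, -0.02, -0.034] [[213.8 256.5]]
[[251 250 250 251 245 183 112  90  92  93  93  91]
 [250 250 250 251 249 217 139  95  92  94  93  91]
 [251 250 250 250 247 209 132  94  93  94  92  91]
 [252 251 251 252 243 179 110  93  96  95  93  93]]
[ 77  79  79  85  85  85  85 116 199 248 252 251 250 250 250 250] [253 252 251 251 251 251 253 249 200 128 109 111 111 107 101  99]
[-3.211e+02 -1.273e+02  2.000e-01]
```

Request:
play_rows([
  {"claw": 1,"slide": [-25,-10,0],"rotation": [0,0,0]},
  {"claw": 1,"slide": [-46,-18,0],"rotation": [0,0,0]},
  {"claw": 1,"slide": [-46,-18,0],"rotation": [0,0,0]},
  {"claw": 1,"slide": [-46,-18,0],"rotation": [0,0,0]},
  {"claw": 1,"slide": [-46,-18,0],"rotation": [0,0,0]},
  {"claw": 1,"slide": [-46,-18,0],"rotation": [0,0,0]},
  {"claw": 1,"slide": [-41,-17,0],"rotation": [0,0,0]},
  {"claw": 1,"slide": [-25,-10,0],"rotation": [0,0,0]},
])

```text
clock: 3.9
eef_pos: [0.6882, 0.0032, 0.1203]
tool_rot: [-180.0, -0.0, 156.0]
contact_force: [-0.6, 0.5, -3.0]
grip_width: 0.41
gripper_force: 29.9
```

Request:
play_rows([
  {"claw": 1,"slide": [0,0,0],"rotation": [0,0,0]},
  {"claw": 1,"slide": [0,0,0],"rotation": [0,0,0]},
  {"claw": 1,"slide": [0,0,0],"rotation": [0,0,0]},
  {"claw": 1,"slide": [0,0,0],"rotation": [0,0,0]},
])

```text
clock: 4.3
eef_pos: [0.6861, 0.0071, 0.1213]
tool_rot: [180.0, -0.0, 156.2]
contact_force: [0.0, -0.1, -2.7]
grip_width: 0.412
gripper_force: 29.9
```

```bash
python3 - <<'E'
from h import *
st,im=look("w6"); print(st["eef_pos"],st["tool_rot"],st["contact_force"],proj("wrist",[[.6361,.0282,.04]],st))
E
```

```text
[0.68605635 0.00706805 0.12128656] [ 1.79998736e+02 -2.23835405e-02  1.56183301e+02] [ 0.00745776 -0.05879213 -2.72478166] [[254.12579065 130.69609576]]
```

View pics/w6.png

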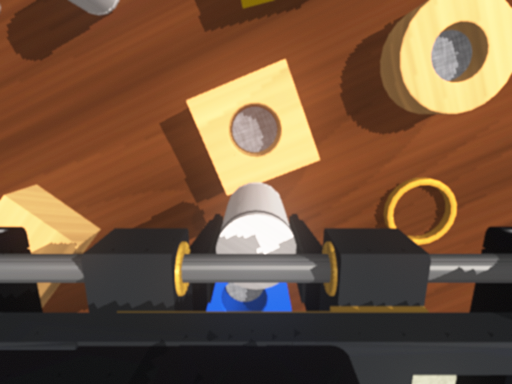

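Wrist view: the wooden square's pocket is centred near (256,130), the held can is below it, and the round block is at upper right. I'll fit the mouth ellipse.

```bash
cat >> h.py <<'E'
def mouth(im,uv,r=45):
    """ellipse of the pocket mouth near uv: hole in the bright wood face"""
    u,v=map(int,uv); a=max(u-r,0); b=max(v-r,0); c=im[b:v+r,a:u+r]
    hsv=cv2.cvtColor(c,cv2.COLOR_BGR2HSV)
    w=((hsv[...,2]>175)&(hsv[...,1]>50)).astype(np.uint8)
    cs,_=cv2.findContours(1-w,cv2.RETR_LIST,cv2.CHAIN_APPROX_NONE)
    cs=[x for x in cs if len(x)>40 and cv2.pointPolygonTest(x,(u-a,v-b),False)>=0]
    k=min(cs,key=cv2.contourArea); e=cv2.fitEllipse(cv2.convexHull(k)); return (e[0][0]+a,e[0][1]+b),e[1],cv2.contourArea(k)
def plan(im,st,uv,off,zt):
    e=mouth(im,uv); P=plane("wrist",[e[0]],.04,st)[0]
    t=R.from_euler("xyz",st["tool_rot"],degrees=True).apply([off[0]/1e3,off[1]/1e3,0])
    T=[P[0]-t[0],P[1]-t[1],zt]; return e,P,T,delta(T,st)
E
python3 - <<'E'
from h import *
for i in range(2):
    st,im=look("w7"); print(st["eef_pos"],*plan(im,st,(256,130),(1.6,.8),.09))
    print(st["contact_force"])
E
```

```text
[0.68619812 0.00702143 0.12143333] ((255.44191360473633, 128.36032485961914), (48.33353805541992, 50.2953987121582), 1833.5) [0.63499625 0.02987517 0.04      ] [np.float64(0.6361370318311229), np.float64(0.028497269143272462), 0.09] [54.5 -0.6 31.4]
[ 0.02405198 -0.80784009 -3.06968381]
[0.68631175 0.00690058 0.12148812] ((255.48209381103516, 128.18772888183594), (48.38822937011719, 50.357879638671875), 1819.5) [0.63501652 0.02984683 0.04      ] [np.float64(0.6361570497221528), np.float64(0.02846871932284027), 0.09] [54.6 -0.5 31.5]
[-0.42827593 -0.29715091 -3.03857919]
```

Request:
play_rows([
  {"claw": 1,"slide": [20,0,8],"rotation": [0,0,0]},
  {"claw": 1,"slide": [25,-0.5,15],"rotation": [0,0,0]},
  {"claw": 1,"slide": [9.6,0,10],"rotation": [0,0,0]},
  {"claw": 1,"slide": [0,0,0],"rotation": [0,0,0]},
  {"claw": 1,"slide": [0,0,0],"rotation": [0,0,0]},
  {"claw": 1,"slide": [0,0,0],"rotation": [0,0,0]},
])

```text
clock: 5.05
eef_pos: [0.6375, 0.0275, 0.089]
tool_rot: [180.0, 0.1, 156.1]
contact_force: [0.8, -0.6, -3.1]
grip_width: 0.416
gripper_force: 29.9
```

```bash
python3 - <<'E'
from h import *
st,im=look("w8");print(st["eef_pos"],st["tool_rot"],st["contact_force"],delta([.6361,.0285,.088],st))
E
```

```text
[0.63752904 0.02752048 0.08899142] [1.79962191e+02 9.23065979e-02 1.56116945e+02] [ 0.83772536 -0.57770803 -3.1168603 ] [1.7 0.3 1. ]
```

Request:
play_rows([
  {"claw": 1,"slide": [0,0,3],"rotation": [0,0,0]},
  {"claw": 1,"slide": [0,0,0],"rotation": [0,0,0]},
  {"claw": 1,"slide": [0,0,0],"rotation": [0,0,0]},
  {"claw": 1,"slide": [0,0,0],"rotation": [0,0,0]},
])

```text
clock: 5.5
eef_pos: [0.6366, 0.0277, 0.0853]
tool_rot: [180.0, 0.0, 156.1]
contact_force: [-0.3, -1.3, -2.7]
grip_width: 0.41
gripper_force: 29.9
```

```bash
python3 - <<'E'
from h import *
st=env.get_state();print(st["eef_pos"],st["contact_force"],delta([.6361,.0285,.084],st))
E
```

```text
[0.63657079 0.02767371 0.08527002] [-0.28061203 -1.31649882 -2.70763247] [0.8 0.6 1.3]
```

Request:
play_rows([
  {"claw": 1,"slide": [0.7,0.5,1],"rotation": [0,0,0]},
  {"claw": 1,"slide": [0,0,1],"rotation": [0,0,0]},
  {"claw": 1,"slide": [0,0,1],"rotation": [0,0,0]},
  {"claw": 1,"slide": [0,0,1],"rotation": [0,0,0]},
  {"claw": 1,"slide": [0,0,1],"rotation": [0,0,0]},
  {"claw": 1,"slide": [0,0,0],"rotation": [0,0,0]},
])

```text
clock: 6.1
eef_pos: [0.636, 0.0285, 0.0801]
tool_rot: [180.0, -0.0, 156.1]
contact_force: [-0.2, -0.6, -2.1]
grip_width: 0.41
gripper_force: 29.9
```

Request:
play_rows([
  {"claw": 1,"slide": [0,0,1],"rotation": [0,0,0]},
  {"claw": 1,"slide": [0,0,1],"rotation": [0,0,0]},
  {"claw": 1,"slide": [0,0,1],"rotation": [0,0,0]},
  {"claw": 1,"slide": [0,0,0],"rotation": [0,0,0]},
])

```text
clock: 6.5
eef_pos: [0.636, 0.0284, 0.077]
tool_rot: [-180.0, -0.0, 156.1]
contact_force: [0.4, 0.4, -4.6]
grip_width: 0.412
gripper_force: 29.9
```

Request:
play_rows([
  {"claw": 1,"slide": [0,0,1],"rotation": [0,0,0]},
  {"claw": 1,"slide": [0,0,1],"rotation": [0,0,0]},
  {"claw": 1,"slide": [0,0,0],"rotation": [0,0,0]},
])

```text
clock: 6.8
eef_pos: [0.636, 0.0285, 0.0751]
tool_rot: [-180.0, -0.0, 156.1]
contact_force: [-0.0, -0.7, -2.6]
grip_width: 0.411
gripper_force: 29.9
```

Request:
play_rows([
  {"claw": 1,"slide": [0,0,0.8],"rotation": [0,0,0]},
  {"claw": 1,"slide": [0,0,0.8],"rotation": [0,0,0]},
  {"claw": 1,"slide": [0,0,0],"rotation": [0,0,0]},
])

```text
clock: 7.1
eef_pos: [0.636, 0.0285, 0.0735]
tool_rot: [180.0, -0.0, 156.1]
contact_force: [0.3, -0.3, -2.8]
grip_width: 0.412
gripper_force: 29.9
```

Request:
play_rows([
  {"claw": 1,"slide": [0,0,0.8],"rotation": [0,0,0]},
  {"claw": 1,"slide": [0,0,0.8],"rotation": [0,0,0]},
  {"claw": 1,"slide": [0,0,0],"rotation": [0,0,0]},
])

```text
clock: 7.4
eef_pos: [0.636, 0.0285, 0.0719]
tool_rot: [180.0, -0.0, 156.1]
contact_force: [-0.3, -1.0, -3.6]
grip_width: 0.41
gripper_force: 29.9
```

Request:
play_rows([
  {"claw": 1,"slide": [0,0,0.9],"rotation": [0,0,0]},
  {"claw": 1,"slide": [0,0,0.9],"rotation": [0,0,0]},
  {"claw": 1,"slide": [0,0,0],"rotation": [0,0,0]},
])

```text
clock: 7.7
eef_pos: [0.636, 0.0285, 0.0701]
tool_rot: [-180.0, -0.0, 156.1]
contact_force: [0.0, 0.4, -3.0]
grip_width: 0.41
gripper_force: 29.9
```

Request:
play_rows([
  {"claw": 1,"slide": [0,0,0.9],"rotation": [0,0,0]},
  {"claw": 1,"slide": [0,0,0.9],"rotation": [0,0,0]},
  {"claw": 1,"slide": [0,0,0],"rotation": [0,0,0]},
])

```text
clock: 8.0
eef_pos: [0.636, 0.0285, 0.0682]
tool_rot: [180.0, -0.0, 156.1]
contact_force: [-0.6, -0.1, -3.4]
grip_width: 0.41
gripper_force: 29.9
```

Request:
play_rows([
  {"claw": 1,"slide": [0,0,0.9],"rotation": [0,0,0]},
  {"claw": 1,"slide": [0,0,0.9],"rotation": [0,0,0]},
  {"claw": 1,"slide": [0,0,0],"rotation": [0,0,0]},
])

```text
clock: 8.3
eef_pos: [0.636, 0.0285, 0.0665]
tool_rot: [180.0, -0.0, 156.1]
contact_force: [-0.4, 0.0, -3.5]
grip_width: 0.413
gripper_force: 29.9
```

Request:
play_rows([
  {"claw": 1,"slide": [0,0,0.9],"rotation": [0,0,0]},
  {"claw": 1,"slide": [0,0,0.9],"rotation": [0,0,0]},
  {"claw": 1,"slide": [0,0,0],"rotation": [0,0,0]},
])

```text
clock: 8.6
eef_pos: [0.636, 0.0285, 0.0647]
tool_rot: [180.0, -0.0, 156.1]
contact_force: [0.5, 0.4, -3.5]
grip_width: 0.411
gripper_force: 29.9
```

Request:
play_rows([
  {"claw": 1,"slide": [0,0,0.9],"rotation": [0,0,0]},
  {"claw": 1,"slide": [0,0,0.9],"rotation": [0,0,0]},
  {"claw": 1,"slide": [0,0,0],"rotation": [0,0,0]},
])

```text
clock: 8.9
eef_pos: [0.6362, 0.0284, 0.0633]
tool_rot: [180.0, 0.0, 156.1]
contact_force: [-1.3, 0.0, 1.3]
grip_width: 0.408
gripper_force: 29.9
```

Floor felt: the load is about 4.5 N against the 3.2 N weight. I'll release and rise straight up.

Request:
play_rows([
  {"claw": 1,"slide": [0,0,-0.3],"rotation": [0,0,0]},
  {"claw": -0.3,"slide": [0,0,0],"rotation": [0,0,0]},
  {"claw": -0.3,"slide": [0,0,0],"rotation": [0,0,0]},
  {"claw": -0.3,"slide": [0,0,0],"rotation": [0,0,0]},
  {"claw": -0.3,"slide": [0,0,-10],"rotation": [0,0,0]},
  {"claw": -0.3,"slide": [0,0,-40],"rotation": [0,0,0]},
  {"claw": -0.3,"slide": [0,0,-50],"rotation": [0,0,0]},
])

```text
clock: 9.6
eef_pos: [0.6352, 0.0285, 0.1635]
tool_rot: [-179.9, -0.2, 156.1]
contact_force: [0.4, -0.0, 0.6]
grip_width: 0.648
gripper_force: 0.0
```

```bash
python3 - <<'E'
from h import *
st=env.get_state();print(st["eef_pos"],st["grip_width"],st["contact_force"],delta([.4777,-.046,.16],st))
E
```

```text
[0.63519569 0.0284932  0.16348122] 0.6484604501111055 [ 0.40070703 -0.04691117  0.55010575] [ 113.8 -131.9    4. ]
```

Request:
play_rows([
  {"claw": -0.3,"slide": [20,-24,0],"rotation": [0,0,0]},
  {"claw": -0.3,"slide": [33,-38,4],"rotation": [0,0,0]},
  {"claw": -0.3,"slide": [33,-38,0],"rotation": [0,0,0]},
  {"claw": -0.3,"slide": [28,-32,0],"rotation": [0,0,0]},
  {"claw": -0.3,"slide": [0,0,0],"rotation": [0,0,0]},
  {"claw": -0.3,"slide": [0,0,0],"rotation": [0,0,0]},
  {"claw": -0.3,"slide": [0,0,0],"rotation": [0,0,0]},
  {"claw": -0.3,"slide": [0,0,0],"rotation": [0,0,0]},
])

```text
clock: 10.4
eef_pos: [0.48, -0.0454, 0.1594]
tool_rot: [180.0, 0.0, 156.2]
contact_force: [0.1, 0.2, -0.5]
grip_width: 0.652
gripper_force: 0.0
```

```bash
python3 - <<'E'
from h import *
st,im=look("w9")
c0=proj("wrist",[[.4777,-.0462,.075]],st)[0];u,v=map(int,c0);print(c0)
c=lidc(im,(u-50,v-60,u+50,v+38)); print(lid(im,(u-50,v-60,u+50,v+38))); P=plane("wrist",[c],.075,st)[0]; print(st["eef_pos"],c,P,delta([P[0],P[1],.042],st))
E
```

```text
[253.2276253  191.86140743]
(((252.8553009033203, 190.81661987304688), 22.252174377441406), ((252.70814514160156, 190.97134399414062), (42.9874382019043, 44.413021087646484), 95.74293518066406), 1452.0)
[ 0.48001323 -0.04544048  0.15942289] (252.70814514160156, 191.68413543701172) [ 0.47737293 -0.04654815  0.075     ] [  2.   -2.1 117.4]
```

Request:
play_rows([
  {"claw": -0.3,"slide": [1,-2.7,30],"rotation": [0,0,0]},
  {"claw": -0.3,"slide": [0,0,40],"rotation": [0,0,0]},
  {"claw": -0.3,"slide": [0,0,34],"rotation": [0,0,0]},
  {"claw": -0.3,"slide": [0,0,13.4],"rotation": [0,0,0]},
  {"claw": -0.3,"slide": [0,0,0],"rotation": [0,0,0]},
  {"claw": 1,"slide": [0,0,0],"rotation": [0,0,0]},
  {"claw": 1,"slide": [0,0,0],"rotation": [0,0,0]},
  {"claw": 1,"slide": [0,0,0],"rotation": [0,0,0]},
])

```text
clock: 11.25
eef_pos: [0.4777, -0.0478, 0.0429]
tool_rot: [180.0, 0.1, 156.1]
contact_force: [-0.4, -0.5, 0.5]
grip_width: 0.449
gripper_force: 0.0
```

Request:
play_rows([
  {"claw": 1,"slide": [0,0,0],"rotation": [0,0,0]},
  {"claw": 1,"slide": [0,0,0],"rotation": [0,0,0]},
])

```text
clock: 11.45
eef_pos: [0.4776, -0.0479, 0.0427]
tool_rot: [180.0, 0.1, 156.1]
contact_force: [-0.6, 1.2, 7.9]
grip_width: 0.416
gripper_force: 30.0
```

Request:
play_rows([
  {"claw": 1,"slide": [0,0,-10],"rotation": [0,0,0]},
  {"claw": 1,"slide": [0,0,-20],"rotation": [0,0,0]},
  {"claw": 1,"slide": [0,0,-40],"rotation": [0,0,0]},
  {"claw": 1,"slide": [0,0,-10],"rotation": [0,0,0]},
  {"claw": 1,"slide": [0,0,0],"rotation": [0,0,0]},
  {"claw": 1,"slide": [0,0,0],"rotation": [0,0,0]},
  {"claw": 1,"slide": [0,0,0],"rotation": [0,0,0]},
  {"claw": 1,"slide": [0,0,0],"rotation": [0,0,0]},
])

```text
clock: 12.25
eef_pos: [0.4767, -0.0477, 0.121]
tool_rot: [-180.0, -0.1, 156.1]
contact_force: [-0.6, 0.5, -1.0]
grip_width: 0.416
gripper_force: 30.0
```

```bash
cat >> h.py <<'E'
def held(im):
    """apparent lid offset (mm) in the tool: left/right and far edges at half level, vs prediction"""
    g=im.min(2).astype(int); 
    row=g[244]; L=next(u for u in range(256,190,-1) if row[u]<180); Rr=next(u for u in range(256,320) if row[u]<180)
    B=np.mean([next(v for v in range(284,300) if g[v,u]<180) for u in (250,254,258,262)])
    w=303.3*.04/.1485
    return L,Rr,B,(292.6-B)/36.1*20-0.0,((L+Rr)/2-254.5)/40.7*20
E
python3 - <<'E'
from h import *
print("A ref",held(cv2.imread("pics/w5.png")))
F=[]
for i in range(4):
    st,im=look("w10"); F.append(st["contact_force"])
print(np.round(F,2),st["eef_pos"],st["tool_rot"],held(im))
for n,P in dict(round=(.6456,.1953),oblong=(.6618,-.2308)).items(): print(n,delta([P[0]+.055*.914,P[1]-.055*.407,.12],st))
E
```

```text
A ref (215, 297, np.float64(289.75), np.float64(1.578947368421065), 0.7371007371007371)
[[-0.59  0.52 -1.02]
 [-0.14  1.33 -0.68]
 [ 0.17 -0.35 -0.95]
 [-0.67  0.11 -1.36]] [ 0.47692962 -0.04777638  0.12139378] [-1.79993647e+02 -6.13100834e-02  1.56115856e+02] (256, 256, np.float64(284.0), np.float64(4.764542936288101), 0.7371007371007371)
round [-110.8  290.4    1.2]
oblong [-298.2  -92.6    1.1]
```

B weighs about 1.1 N, so it is the hollow one and goes in the oblong block.

Request:
play_rows([
  {"claw": 1,"slide": [-25,-8,0],"rotation": [0,0,0]},
  {"claw": 1,"slide": [-45,-14,0],"rotation": [0,0,0]},
  {"claw": 1,"slide": [-47,-14.5,0],"rotation": [0,0,0]},
  {"claw": 1,"slide": [-47,-14.5,0],"rotation": [0,0,0]},
  {"claw": 1,"slide": [-47,-14.5,0],"rotation": [0,0,0]},
  {"claw": 1,"slide": [-45,-14,0],"rotation": [0,0,0]},
  {"claw": 1,"slide": [-27,-8,0],"rotation": [0,0,0]},
  {"claw": 1,"slide": [-15,-5,0],"rotation": [0,0,0]},
])

```text
clock: 13.25
eef_pos: [0.7132, -0.2547, 0.1207]
tool_rot: [180.0, -0.0, 156.1]
contact_force: [-0.6, 0.6, -1.2]
grip_width: 0.417
gripper_force: 30.0
```

Request:
play_rows([
  {"claw": 1,"slide": [0,0,0],"rotation": [0,0,0]},
  {"claw": 1,"slide": [0,0,0],"rotation": [0,0,0]},
  {"claw": 1,"slide": [0,0,0],"rotation": [0,0,0]},
  {"claw": 1,"slide": [0,0,0],"rotation": [0,0,0]},
  {"claw": 1,"slide": [0,0,0],"rotation": [0,0,0]},
  {"claw": 1,"slide": [0,0,0],"rotation": [0,0,0]},
])

```text
clock: 13.85
eef_pos: [0.7121, -0.2528, 0.1223]
tool_rot: [180.0, 0.0, 156.1]
contact_force: [0.9, 0.3, -1.5]
grip_width: 0.42
gripper_force: 30.0
```

```bash
python3 - <<'E'
from h import *
st,im=look("w11"); c=proj("wrist",[[.6618,-.2308,.04]],st)[0]
print(st["contact_force"],st["eef_pos"],c,*plan(im,st,c,(1.6,.8),.09))
print(held(im)); print(im[244,200:316:4].min(1)); print(im[282:296,250:264:4].min(2).T)
E
```

```text
[ 0.91863392  0.26901162 -1.52473849] [ 0.71207049 -0.25275056  0.12227031] [254.82999986 129.79338227] ((255.12339401245117, 127.15811538696289), (46.755088806152344, 50.657718658447266), 1788.5) [ 0.6599651  -0.22972741  0.04      ] [np.float64(0.6611046543484778), np.float64(-0.23110633299180774), 0.09] [55.4 -0.8 32.3]
(217, 294, np.float64(284.75), np.float64(4.34903047091414), 0.49140049140049136)
[ 35  36  35  42 126 180 181 184 187 187 189 185 190 186 182 227 249 248
 248 249 246 194 180 184  64  51  43  41  38]
[[132 168 179 178 178 174 151  99  55  44  45  46  46  44]
 [132 167 178 177 178 178 165 128  74  45  43  46  45  44]
 [132 167 178 179 178 175 157 112  64  45  44  46  45  44]
 [134 172 183 181 180 174 152 101  56  45  45  45  46  45]]
```

View pics/w11.png

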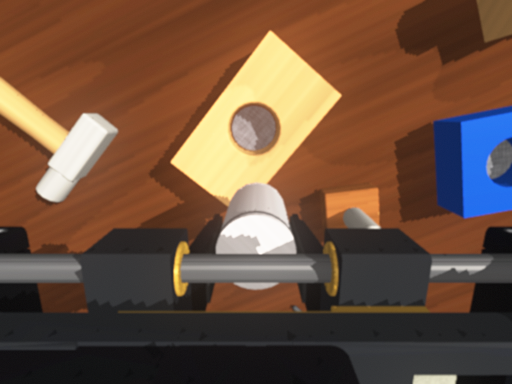

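Wrist view: the oblong pocket is at (255,127), the stake foot is to the right at about (350,205), and the hammer is at left. I'll move over the pocket, aiming for (0.6616, -0.2310).

```bash
python3 - <<'E'
from h import *
print(delta([.6616,-.2310,.087]))
E
```

```text
[55.  -0.5 35.2]
```

Request:
play_rows([
  {"claw": 1,"slide": [20,0,5],"rotation": [0,0,0]},
  {"claw": 1,"slide": [25,-0.5,15],"rotation": [0,0,0]},
  {"claw": 1,"slide": [10,0,15],"rotation": [0,0,0]},
  {"claw": 1,"slide": [0,0,0],"rotation": [0,0,0]},
  {"claw": 1,"slide": [0,0,0],"rotation": [0,0,0]},
  {"claw": 1,"slide": [0,0,0],"rotation": [0,0,0]},
  {"claw": 1,"slide": [0,0,0],"rotation": [0,0,0]},
  {"claw": 1,"slide": [0,0,0],"rotation": [0,0,0]},
])

```text
clock: 14.7
eef_pos: [0.6621, -0.2314, 0.0873]
tool_rot: [180.0, 0.0, 156.1]
contact_force: [0.3, 0.2, -1.4]
grip_width: 0.415
gripper_force: 30.0
```

```bash
python3 - <<'E'
from h import *
print(env.get_state()["contact_force"],delta([.6616,-.2310,.085]))
E
```

```text
[ 0.33369379  0.22276762 -1.43832958] [0.6 0.2 2.3]
```

Request:
play_rows([
  {"claw": 1,"slide": [0.5,0.2,1.5],"rotation": [0,0,0]},
  {"claw": 1,"slide": [0,0,1.5],"rotation": [0,0,0]},
  {"claw": 1,"slide": [0,0,1],"rotation": [0,0,0]},
  {"claw": 1,"slide": [0,0,1],"rotation": [0,0,0]},
  {"claw": 1,"slide": [0,0,1],"rotation": [0,0,0]},
  {"claw": 1,"slide": [0,0,0],"rotation": [0,0,0]},
])

```text
clock: 15.3
eef_pos: [0.6612, -0.2308, 0.0808]
tool_rot: [180.0, -0.0, 156.1]
contact_force: [-0.1, 0.5, -1.5]
grip_width: 0.416
gripper_force: 30.0
```

Request:
play_rows([
  {"claw": 1,"slide": [-0.3,0,1],"rotation": [0,0,0]},
  {"claw": 1,"slide": [0,0,1],"rotation": [0,0,0]},
  {"claw": 1,"slide": [0,0,1],"rotation": [0,0,0]},
  {"claw": 1,"slide": [0,0,0],"rotation": [0,0,0]},
])

```text
clock: 15.7
eef_pos: [0.6616, -0.2311, 0.0779]
tool_rot: [-180.0, 0.0, 156.1]
contact_force: [0.3, -0.8, -2.3]
grip_width: 0.421
gripper_force: 30.0
```

Request:
play_rows([
  {"claw": 1,"slide": [0,0,1],"rotation": [0,0,0]},
  {"claw": 1,"slide": [0,0,1],"rotation": [0,0,0]},
  {"claw": 1,"slide": [0,0,0],"rotation": [0,0,0]},
])

```text
clock: 16.0
eef_pos: [0.6616, -0.2311, 0.0759]
tool_rot: [-180.0, 0.0, 156.1]
contact_force: [0.2, -3.6, -1.0]
grip_width: 0.418
gripper_force: 30.0
```

Request:
play_rows([
  {"claw": 1,"slide": [0,0,0.8],"rotation": [0,0,0]},
  {"claw": 1,"slide": [0,0,0],"rotation": [0,0,0]},
])

```text
clock: 16.2
eef_pos: [0.6616, -0.2311, 0.0751]
tool_rot: [-180.0, 0.0, 156.1]
contact_force: [0.7, -3.2, -0.7]
grip_width: 0.42
gripper_force: 30.0
```

Request:
play_rows([
  {"claw": 1,"slide": [-0.25,-0.6,0],"rotation": [0,0,0]},
  {"claw": 1,"slide": [0,0,0.8],"rotation": [0,0,0]},
  {"claw": 1,"slide": [0,0,0],"rotation": [0,0,0]},
])

```text
clock: 16.5
eef_pos: [0.6614, -0.2314, 0.0741]
tool_rot: [180.0, -0.0, 156.1]
contact_force: [1.2, -1.0, -0.8]
grip_width: 0.418
gripper_force: 30.0
```

Freed. The underside is about 8.6 mm deep, so I'll keep feeling downward.

Request:
play_rows([
  {"claw": 1,"slide": [0,-0.1,0.9],"rotation": [0,0,0]},
  {"claw": 1,"slide": [0,0,0.9],"rotation": [0,0,0]},
  {"claw": 1,"slide": [0,0,0],"rotation": [0,0,0]},
])

```text
clock: 16.8
eef_pos: [0.6614, -0.2315, 0.0723]
tool_rot: [180.0, -0.0, 156.1]
contact_force: [0.7, 0.5, -0.6]
grip_width: 0.419
gripper_force: 30.0
```

Request:
play_rows([
  {"claw": 1,"slide": [0,0,0.9],"rotation": [0,0,0]},
  {"claw": 1,"slide": [0,0,0.9],"rotation": [0,0,0]},
  {"claw": 1,"slide": [0,0,0],"rotation": [0,0,0]},
])

```text
clock: 17.1
eef_pos: [0.6614, -0.2316, 0.0705]
tool_rot: [180.0, -0.0, 156.1]
contact_force: [-0.6, -0.6, -1.7]
grip_width: 0.419
gripper_force: 30.0
```

Request:
play_rows([
  {"claw": 1,"slide": [0,0,0.9],"rotation": [0,0,0]},
  {"claw": 1,"slide": [0,0,0.9],"rotation": [0,0,0]},
  {"claw": 1,"slide": [0,0,0],"rotation": [0,0,0]},
])

```text
clock: 17.4
eef_pos: [0.6614, -0.2317, 0.0688]
tool_rot: [180.0, -0.0, 156.1]
contact_force: [-0.1, 0.0, -2.1]
grip_width: 0.42
gripper_force: 30.0
```

Request:
play_rows([
  {"claw": 1,"slide": [0,0,0.9],"rotation": [0,0,0]},
  {"claw": 1,"slide": [0,0,0.9],"rotation": [0,0,0]},
  {"claw": 1,"slide": [0,0,0],"rotation": [0,0,0]},
])

```text
clock: 17.7
eef_pos: [0.6614, -0.2316, 0.067]
tool_rot: [180.0, -0.0, 156.1]
contact_force: [-0.7, -0.6, -1.3]
grip_width: 0.418
gripper_force: 30.0
```

Request:
play_rows([
  {"claw": 1,"slide": [0,0,0.9],"rotation": [0,0,0]},
  {"claw": 1,"slide": [0,0,0.9],"rotation": [0,0,0]},
  {"claw": 1,"slide": [0,0,0],"rotation": [0,0,0]},
])

```text
clock: 18.0
eef_pos: [0.6615, -0.2317, 0.0652]
tool_rot: [180.0, -0.0, 156.1]
contact_force: [-0.0, -0.7, -1.3]
grip_width: 0.415
gripper_force: 30.0
```

Request:
play_rows([
  {"claw": 1,"slide": [0,0,0.9],"rotation": [0,0,0]},
  {"claw": 1,"slide": [0,0,0.9],"rotation": [0,0,0]},
  {"claw": 1,"slide": [0,0,0],"rotation": [0,0,0]},
])

```text
clock: 18.3
eef_pos: [0.6614, -0.2317, 0.0634]
tool_rot: [180.0, -0.0, 156.1]
contact_force: [0.4, 0.9, -1.7]
grip_width: 0.417
gripper_force: 30.0
```

Request:
play_rows([
  {"claw": 1,"slide": [0,0,0.9],"rotation": [0,0,0]},
  {"claw": 1,"slide": [0,0,0.9],"rotation": [0,0,0]},
  {"claw": 1,"slide": [0,0,0],"rotation": [0,0,0]},
])

```text
clock: 18.6
eef_pos: [0.6614, -0.2317, 0.0616]
tool_rot: [180.0, -0.0, 156.1]
contact_force: [0.1, -0.2, -1.6]
grip_width: 0.417
gripper_force: 30.0
```

Request:
play_rows([
  {"claw": 1,"slide": [0,0,0.9],"rotation": [0,0,0]},
  {"claw": 1,"slide": [0,0,0.9],"rotation": [0,0,0]},
  {"claw": 1,"slide": [0,0,0],"rotation": [0,0,0]},
])

```text
clock: 18.9
eef_pos: [0.6615, -0.2317, 0.0598]
tool_rot: [180.0, -0.0, 156.1]
contact_force: [0.3, -0.3, -1.6]
grip_width: 0.422
gripper_force: 30.0
```

Request:
play_rows([
  {"claw": 1,"slide": [0,0,0.8],"rotation": [0,0,0]},
  {"claw": 1,"slide": [0,0,0.8],"rotation": [0,0,0]},
  {"claw": 1,"slide": [0,0,0],"rotation": [0,0,0]},
])

```text
clock: 19.2
eef_pos: [0.6616, -0.2317, 0.0586]
tool_rot: [180.0, 0.0, 156.1]
contact_force: [-0.8, 0.4, 2.1]
grip_width: 0.415
gripper_force: 30.0
```

Floor felt. Release, rise and move to C.

Request:
play_rows([
  {"claw": 1,"slide": [0,0,-0.5],"rotation": [0,0,0]},
  {"claw": -0.3,"slide": [0,0,0],"rotation": [0,0,0]},
  {"claw": -0.3,"slide": [0,0,0],"rotation": [0,0,0]},
  {"claw": -0.3,"slide": [0,0,0],"rotation": [0,0,0]},
  {"claw": -0.3,"slide": [0,0,-10],"rotation": [0,0,0]},
  {"claw": -0.3,"slide": [0,0,-40],"rotation": [0,0,0]},
  {"claw": -0.3,"slide": [0,0,-50],"rotation": [0,0,0]},
])

```text
clock: 19.9
eef_pos: [0.6607, -0.2314, 0.1587]
tool_rot: [180.0, -0.2, 156.1]
contact_force: [1.2, 0.4, -0.0]
grip_width: 0.649
gripper_force: 0.0
```

```bash
python3 - <<'E'
from h import *
print(delta([.446,-.1453,.16]))
E
```

```text
[231.1  -8.2  -0.4]
```

Request:
play_rows([
  {"claw": -0.3,"slide": [30,-1,0],"rotation": [0,0,0]},
  {"claw": -0.3,"slide": [47,-2,0],"rotation": [0,0,0]},
  {"claw": -0.3,"slide": [47,-2,0],"rotation": [0,0,0]},
  {"claw": -0.3,"slide": [47,-2,0],"rotation": [0,0,0]},
  {"claw": -0.3,"slide": [40,-1,0],"rotation": [0,0,0]},
  {"claw": -0.3,"slide": [20,0,0],"rotation": [0,0,0]},
  {"claw": -0.3,"slide": [0,0,0],"rotation": [0,0,0]},
  {"claw": -0.3,"slide": [0,0,0],"rotation": [0,0,0]},
])

```text
clock: 20.7
eef_pos: [0.448, -0.146, 0.1597]
tool_rot: [180.0, 0.1, 156.1]
contact_force: [0.2, -0.6, -0.0]
grip_width: 0.648
gripper_force: 0.0
```

Request:
play_rows([
  {"claw": -0.3,"slide": [0,0,0],"rotation": [0,0,0]},
  {"claw": -0.3,"slide": [0,0,0],"rotation": [0,0,0]},
  {"claw": -0.3,"slide": [0,0,0],"rotation": [0,0,0]},
])

```text
clock: 21.0
eef_pos: [0.4475, -0.1457, 0.1586]
tool_rot: [180.0, -0.0, 156.1]
contact_force: [0.8, 0.3, 0.1]
grip_width: 0.652
gripper_force: 0.0
```

```bash
python3 - <<'E'
from h import *
st,im=look("w12")
c0=proj("wrist",[[.446,-.1453,.075]],st)[0];u,v=map(int,c0);print(c0)
roi=(u-50,v-60,u+50,v+38)
for lo in(160,200,235): print(lid(im,roi,lo)[1])
c=lidc(im,roi); P=plane("wrist",[c],.075,st)[0]; print(st["eef_pos"],c,P,delta([P[0],P[1],.0425],st),delta([.446,-.1453,.0425],st))
print(im[v-40:v+32:3,u].min(1),im[v,u-36:u+36:3].min(1))
E
```

```text
[254.84973995 192.46686429]
((254.98104858398438, 186.8692626953125), (48.56973648071289, 58.738128662109375), 1.6516122817993164)
((254.9212646484375, 186.95726013183594), (47.89826965332031, 58.19242477416992), 3.480403423309326)
((254.7240447998047, 187.1774444580078), (47.201385498046875, 57.14607620239258), 3.2272775173187256)
[ 0.44750335 -0.14571627  0.158615  ] (254.7240447998047, 192.14978981018066) [ 0.4456966  -0.14528475  0.075     ] [  1.8  -0.3 116.1] [  1.5  -0.2 116.1]
[104 105 242 247 248 243 255 255 255 255 255 255 255 255 255 255 255 255
 255 255 255 182 120 119] [ 91  94  97 100 142 255 255 255 255 255 255 255 255 255 255 255 255 255
 255 255 255 118 119 116]
```

Request:
play_rows([
  {"claw": -0.3,"slide": [1.2,-0.8,30],"rotation": [0,0,0]},
  {"claw": -0.3,"slide": [0,0,40],"rotation": [0,0,0]},
  {"claw": -0.3,"slide": [0,0,33],"rotation": [0,0,0]},
  {"claw": -0.3,"slide": [0,0,13],"rotation": [0,0,0]},
  {"claw": -0.3,"slide": [0,0,0],"rotation": [0,0,0]},
  {"claw": 1,"slide": [0,0,0],"rotation": [0,0,0]},
  {"claw": 1,"slide": [0,0,0],"rotation": [0,0,0]},
  {"claw": 1,"slide": [0,0,0],"rotation": [0,0,0]},
])

```text
clock: 21.85
eef_pos: [0.4461, -0.1459, 0.0438]
tool_rot: [180.0, 0.1, 156.1]
contact_force: [0.7, -0.2, 0.0]
grip_width: 0.456
gripper_force: 0.0
```

Request:
play_rows([
  {"claw": 1,"slide": [0,0,0],"rotation": [0,0,0]},
  {"claw": 1,"slide": [0,0,0],"rotation": [0,0,0]},
  {"claw": 1,"slide": [0,0,0],"rotation": [0,0,0]},
])

```text
clock: 22.15
eef_pos: [0.446, -0.146, 0.0437]
tool_rot: [-180.0, 0.1, 156.1]
contact_force: [-1.3, -1.5, 7.8]
grip_width: 0.42
gripper_force: 30.0
```

Request:
play_rows([
  {"claw": 1,"slide": [0,0,-10],"rotation": [0,0,0]},
  {"claw": 1,"slide": [0,0,-20],"rotation": [0,0,0]},
  {"claw": 1,"slide": [0,0,-40],"rotation": [0,0,0]},
  {"claw": 1,"slide": [0,0,-10],"rotation": [0,0,0]},
  {"claw": 1,"slide": [0,0,0],"rotation": [0,0,0]},
  {"claw": 1,"slide": [0,0,0],"rotation": [0,0,0]},
  {"claw": 1,"slide": [0,0,0],"rotation": [0,0,0]},
  {"claw": 1,"slide": [0,0,0],"rotation": [0,0,0]},
])

```text
clock: 22.95
eef_pos: [0.4452, -0.1455, 0.1217]
tool_rot: [180.0, -0.1, 156.1]
contact_force: [-0.0, -0.9, -5.2]
grip_width: 0.417
gripper_force: 30.0
```

```bash
python3 - <<'E'
from h import *
F=[]
for i in range(3):
    st,im=look("w13"); F.append(st["contact_force"])
print(np.round(F,2),st["eef_pos"],st["grip_width"])
g=im.min(2);print(g[244,208:224],g[244,288:304],g[283:296,252:262:4].T)
print(delta([.6456+.055*.914,.1953-.055*.407,.16],st))
E
```

```text
[[-0.05 -0.91 -5.23]
 [ 0.   -0.08 -5.48]
 [ 0.08  0.17 -5.61]] [ 0.44539063 -0.14564458  0.1220821 ] 0.4214167464233275
[ 75  76  80  80  82  80  78  94 169 242 251 250 249 249 249 249] [250 250 250 250 250 252 251 215 138 100  98 101 102 100  94  89] [[245 249 248 248 241 187 111  80  78  80  80  79  79]
 [245 248 248 248 245 211 133  84  80  81  82  79  80]
 [245 248 248 248 241 186 111  80  81  81  80  81  82]]
[-100.   392.7  -38. ]
```

C weighs about 5.4 N, so it is the solid one and goes in the round block. I'll travel higher to clear the seated A.

Request:
play_rows([
  {"claw": 1,"slide": [-4,16,-20],"rotation": [0,0,0]},
  {"claw": 1,"slide": [-9,36,-18],"rotation": [0,0,0]},
  {"claw": 1,"slide": [-12,47,0],"rotation": [0,0,0]},
  {"claw": 1,"slide": [-12,47,0],"rotation": [0,0,0]},
  {"claw": 1,"slide": [-12,47,0],"rotation": [0,0,0]},
  {"claw": 1,"slide": [-12,47,0],"rotation": [0,0,0]},
  {"claw": 1,"slide": [-12,47,0],"rotation": [0,0,0]},
  {"claw": 1,"slide": [-12,47,0],"rotation": [0,0,0]},
])

```text
clock: 23.9
eef_pos: [0.6593, 0.1271, 0.1602]
tool_rot: [-180.0, -0.0, 156.1]
contact_force: [0.3, -0.8, -5.1]
grip_width: 0.421
gripper_force: 30.0
```

Request:
play_rows([
  {"claw": 1,"slide": [-10,39,15],"rotation": [0,0,0]},
  {"claw": 1,"slide": [-5,19,23],"rotation": [0,0,0]},
  {"claw": 1,"slide": [0,0,0],"rotation": [0,0,0]},
  {"claw": 1,"slide": [0,0,0],"rotation": [0,0,0]},
  {"claw": 1,"slide": [0,0,0],"rotation": [0,0,0]},
  {"claw": 1,"slide": [0,0,0],"rotation": [0,0,0]},
  {"claw": 1,"slide": [0,0,0],"rotation": [0,0,0]},
  {"claw": 1,"slide": [0,0,0],"rotation": [0,0,0]},
])

```text
clock: 24.7
eef_pos: [0.6958, 0.1718, 0.1236]
tool_rot: [180.0, 0.0, 156.1]
contact_force: [0.7, -0.2, -5.3]
grip_width: 0.418
gripper_force: 30.0
```

```bash
python3 - <<'E'
from h import *
st,im=look("w14"); c=proj("wrist",[[.6456,.1953,.04]],st)[0]
print(st["contact_force"],st["eef_pos"],c,*plan(im,st,c,(2.2,.7),.089))
print(delta([.6456,.1953,.089],st))
g=im.min(2);print(g[244,208:224],g[244,288:304],g[283:296,252:262:4].T)
E
```

```text
[ 0.66940637 -0.17655935 -5.27368173] [0.69582987 0.17175895 0.12360324] [256.51212078 128.90901304] ((258.2436637878418, 126.97253036499023), (49.811126708984375, 52.41463851928711), 1989.5) [0.64474846 0.19722788 0.04      ] [np.float64(0.6464757395967398), np.float64(0.19569605197329898), 0.089] [54.8  1.9 34.6]
[55.5  1.1 34.6]
[ 31  31  33  33  34  32  31  40  84 139 163 167 165 164 166 165] [167 167 167 166 168 168 155 108  57  37  39  42  41  39  38  35] [[151 164 163 160 142 109  81  68  58  46  39  41  41]
 [151 163 160 159 147 119  86  73  70  62  49  42  41]
 [153 162 162 158 141 102  75  74  72  67  56  44  40]]
```

View pics/w14.png

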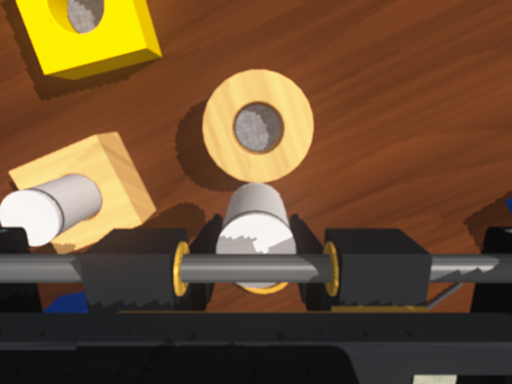

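Wrist view: the round pocket is at (258,127), and A is seated upright in the square block at left. I'll aim for (0.6462, 0.1956).

Request:
play_rows([
  {"claw": 1,"slide": [20,0,5],"rotation": [0,0,0]},
  {"claw": 1,"slide": [25,1.5,15],"rotation": [0,0,0]},
  {"claw": 1,"slide": [10,0,14],"rotation": [0,0,0]},
  {"claw": 1,"slide": [0,0,0],"rotation": [0,0,0]},
  {"claw": 1,"slide": [0,0,0],"rotation": [0,0,0]},
  {"claw": 1,"slide": [0,0,0],"rotation": [0,0,0]},
  {"claw": 1,"slide": [0,0,0],"rotation": [0,0,0]},
  {"claw": 1,"slide": [0,0,0],"rotation": [0,0,0]},
])

```text
clock: 25.55
eef_pos: [0.6466, 0.1956, 0.0893]
tool_rot: [180.0, 0.0, 156.1]
contact_force: [-0.0, -0.7, -4.8]
grip_width: 0.421
gripper_force: 30.0
```

```bash
python3 - <<'E'
from h import *
st=env.get_state();print(st["eef_pos"],delta([.6462,.1956,.082],st))
E
```

```text
[0.64658971 0.19557209 0.08931753] [ 0.4 -0.1  7.3]
```

Request:
play_rows([
  {"claw": 1,"slide": [0.3,0,2],"rotation": [0,0,0]},
  {"claw": 1,"slide": [0,0,2],"rotation": [0,0,0]},
  {"claw": 1,"slide": [0,0,1],"rotation": [0,0,0]},
  {"claw": 1,"slide": [0,0,1],"rotation": [0,0,0]},
  {"claw": 1,"slide": [0,0,1],"rotation": [0,0,0]},
  {"claw": 1,"slide": [0,0,0],"rotation": [0,0,0]},
])

```text
clock: 26.15
eef_pos: [0.6457, 0.196, 0.0817]
tool_rot: [-180.0, -0.0, 156.1]
contact_force: [0.3, -0.5, -5.0]
grip_width: 0.419
gripper_force: 30.0
```

Request:
play_rows([
  {"claw": 1,"slide": [-0.4,-0.1,1],"rotation": [0,0,0]},
  {"claw": 1,"slide": [0,0,1],"rotation": [0,0,0]},
  {"claw": 1,"slide": [0,0,0],"rotation": [0,0,0]},
])

```text
clock: 26.45
eef_pos: [0.646, 0.1957, 0.0797]
tool_rot: [-180.0, -0.0, 156.1]
contact_force: [-0.3, 0.8, -4.9]
grip_width: 0.421
gripper_force: 30.0
```

Request:
play_rows([
  {"claw": 1,"slide": [0,0,1],"rotation": [0,0,0]},
  {"claw": 1,"slide": [0,0,1],"rotation": [0,0,0]},
  {"claw": 1,"slide": [0,0,0],"rotation": [0,0,0]},
])

```text
clock: 26.75
eef_pos: [0.646, 0.1957, 0.0777]
tool_rot: [-180.0, -0.0, 156.1]
contact_force: [1.0, 0.5, -5.4]
grip_width: 0.418
gripper_force: 30.0
```

Depth is about 6 mm with no side force. Continue.

Request:
play_rows([
  {"claw": 1,"slide": [0,0,0.9],"rotation": [0,0,0]},
  {"claw": 1,"slide": [0,0,0.9],"rotation": [0,0,0]},
  {"claw": 1,"slide": [0,0,0],"rotation": [0,0,0]},
])

```text
clock: 27.05
eef_pos: [0.646, 0.1957, 0.0759]
tool_rot: [-180.0, -0.0, 156.1]
contact_force: [0.4, 0.3, -5.2]
grip_width: 0.42
gripper_force: 30.0
```

Request:
play_rows([
  {"claw": 1,"slide": [0,0,0.9],"rotation": [0,0,0]},
  {"claw": 1,"slide": [0,0,0.9],"rotation": [0,0,0]},
  {"claw": 1,"slide": [0,0,0],"rotation": [0,0,0]},
])

```text
clock: 27.35
eef_pos: [0.6461, 0.1957, 0.0741]
tool_rot: [-180.0, -0.0, 156.1]
contact_force: [-0.1, -0.3, -5.4]
grip_width: 0.419
gripper_force: 30.0
```

Request:
play_rows([
  {"claw": 1,"slide": [0,0,0.9],"rotation": [0,0,0]},
  {"claw": 1,"slide": [0,0,0.9],"rotation": [0,0,0]},
  {"claw": 1,"slide": [0,0,0],"rotation": [0,0,0]},
])

```text
clock: 27.65
eef_pos: [0.6461, 0.1957, 0.0723]
tool_rot: [-180.0, -0.0, 156.1]
contact_force: [-0.2, 0.1, -5.1]
grip_width: 0.422
gripper_force: 30.0
```

Request:
play_rows([
  {"claw": 1,"slide": [0,0,0.9],"rotation": [0,0,0]},
  {"claw": 1,"slide": [0,0,0.9],"rotation": [0,0,0]},
  {"claw": 1,"slide": [0,0,0],"rotation": [0,0,0]},
])

```text
clock: 27.95
eef_pos: [0.6461, 0.1957, 0.0705]
tool_rot: [-180.0, -0.0, 156.1]
contact_force: [-1.0, -0.2, -6.4]
grip_width: 0.42
gripper_force: 30.0
```

Request:
play_rows([
  {"claw": 1,"slide": [0,0,0.9],"rotation": [0,0,0]},
  {"claw": 1,"slide": [0,0,0.9],"rotation": [0,0,0]},
  {"claw": 1,"slide": [0,0,0],"rotation": [0,0,0]},
])

```text
clock: 28.25
eef_pos: [0.6461, 0.1958, 0.0689]
tool_rot: [180.0, 0.0, 156.1]
contact_force: [0.0, 0.5, -3.9]
grip_width: 0.418
gripper_force: 30.0
```

First contact. I'll go a little further so it takes its own weight.

Request:
play_rows([
  {"claw": 1,"slide": [0,0,0.5],"rotation": [0,0,0]},
  {"claw": 1,"slide": [0,0,0.4],"rotation": [0,0,0]},
  {"claw": 1,"slide": [0,0,0],"rotation": [0,0,0]},
])

```text
clock: 28.55
eef_pos: [0.6462, 0.1957, 0.0682]
tool_rot: [180.0, 0.0, 156.1]
contact_force: [-1.7, -0.5, -1.7]
grip_width: 0.418
gripper_force: 30.0
```

Request:
play_rows([
  {"claw": 1,"slide": [0,0,0.4],"rotation": [0,0,0]},
  {"claw": 1,"slide": [0,0,0],"rotation": [0,0,0]},
  {"claw": 1,"slide": [0,0,0],"rotation": [0,0,0]},
])

```text
clock: 28.85
eef_pos: [0.6462, 0.1957, 0.0678]
tool_rot: [180.0, 0.0, 156.1]
contact_force: [-1.2, -0.3, 0.4]
grip_width: 0.419
gripper_force: 30.0
```

Seated. Release, rise, and check from the top camera and by the force.

Request:
play_rows([
  {"claw": -0.3,"slide": [0,0,0],"rotation": [0,0,0]},
  {"claw": -0.3,"slide": [0,0,0],"rotation": [0,0,0]},
  {"claw": -0.3,"slide": [0,0,0],"rotation": [0,0,0]},
  {"claw": -0.3,"slide": [0,0,-10],"rotation": [0,0,0]},
  {"claw": -0.3,"slide": [0,0,-40],"rotation": [0,0,0]},
  {"claw": -0.3,"slide": [0,0,-50],"rotation": [0,0,0]},
  {"claw": -0.3,"slide": [30,10,-40],"rotation": [0,0,0]},
  {"claw": -0.3,"slide": [45,15,-10],"rotation": [0,0,0]},
])

```text
clock: 29.65
eef_pos: [0.59, 0.2482, 0.2221]
tool_rot: [179.7, 0.3, 156.0]
contact_force: [0.8, 0.7, -0.5]
grip_width: 0.648
gripper_force: 0.0
```

Request:
play_rows([
  {"claw": -0.3,"slide": [45,15,0],"rotation": [0,0,0]},
  {"claw": -0.3,"slide": [45,15,0],"rotation": [0,0,0]},
  {"claw": -0.3,"slide": [45,15,0],"rotation": [0,0,0]},
  {"claw": -0.3,"slide": [0,0,0],"rotation": [0,0,0]},
  {"claw": -0.3,"slide": [0,0,0],"rotation": [0,0,0]},
])

```text
clock: 30.15
eef_pos: [0.4825, 0.3451, 0.2178]
tool_rot: [179.9, 0.1, 156.2]
contact_force: [-0.1, -0.1, -0.1]
grip_width: 0.653
gripper_force: 0.0
```

```bash
python3 - <<'E'
from h import *
im=eyes.get_image("scene"); im2=eyes.get_image("top")
a=cv2.resize(im[100:340,150:370],None,fx=1.8,fy=2,interpolation=cv2.INTER_CUBIC); b=cv2.resize(im2[110:260,190:370],(400,480))
cv2.imwrite("pics/fin.png",np.hstack([a,b])); st=env.get_state(); print(st["clock"],st["contact_force"],st["eef_pos"])
E
```

```text
30.25 [-0.30288951 -0.36976715 -0.2297651 ] [0.48360612 0.34389465 0.21725622]
```

View pics/fin.png

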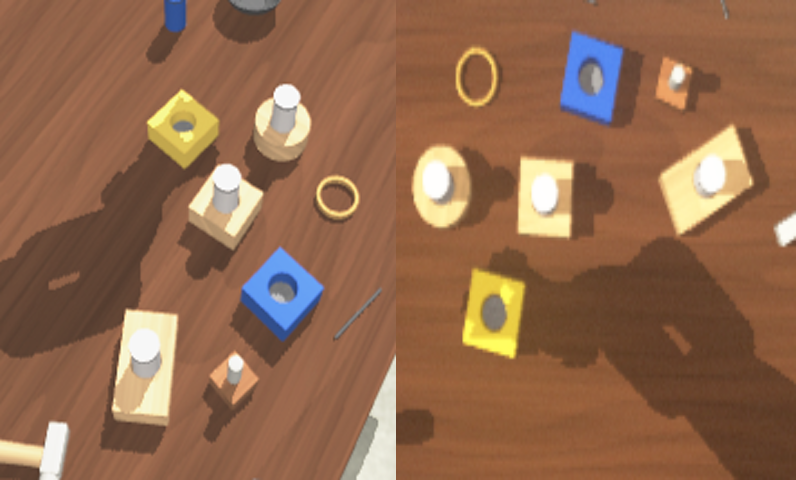

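The picture shows all three canisters upright in the round, square and oblong wooden blocks, with the bystanders unmoved. Handing in.

```bash
python3 -c "
from bench import env
print(env.job_done())"
```

```text
the job is handed in; nothing more can be done
None
```

The job is handed in: the solid canister (C, about 5.4 N) is in the round block, the pin-packed one (A, about 3.2 N) in the square and the hollow one (B, about 1.1 N) in the oblong, each lowered until its floor was felt and released upright; no verdict came back at hand-in.

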